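# Trip the hidden latch of a charging cradle with the release pin and take the battery out

## Task

The battery is locked in the charging cradle. Take the release pin out of its stand, push it through the slot in the cradle's roof, feel along it for the opening where the hidden latch tab lies, and press the tab gently until the battery pops up; do not force anything in there, it breaks at about 30 N. Then put the pin back in its stand, fully home, and stand the battery upright in the empty tray, leaving everything else on the bench alone.

Things in the scene. Friction and masses are not known exactly. Their poses are not given: they have to be found in the camera images.
- cradle: Grey charging cradle, fixed, 88x146x72 mm. Origin under its centre on the bench, z up, long side along y. Battery bay in its +y part (bay centre at y = +24 mm, rim 51 mm high), closed latch housing in its -y part (flat roof 72x52 mm, 72 mm high). More than 30 N of the pin against the latch or any other part of the cradle breaks it.
- slot (a point): Centre of the mouth of the slot in the roof of the latch housing, at [0, -42, 72] mm in the cradle's frame, same axes. The slot is 26 mm long along x and 9 mm wide along y, through a roof 4 mm thick. Under it, out of sight, is a latch block: hard level ledges 12 mm below the roof, between them an opening 10 mm long, anywhere up to 9 mm to either side of the slot's middle along x.
- bay (a point): Centre of the bay's rim, 51 mm above the bench, cradle's axes; bay 47x73 mm inside. The latch tab fills the opening between the hidden ledges; its top rests 16 to 26 mm below the roof (differs each time). It is sprung: yields from about 3 N, 6 to 13 N far down. After 3.5 to 6 mm of travel the battery pops up 14 mm and stays up; after 9 mm the tab meets a hard stop.
- pin: Release pin, upright in its stand at the start, 0.09 kg. Origin at the tip (lower end) of its rod, z up along the pin. A round steel rod, 6 mm thick and 70 mm long with a tapered tip; above it a steel collar 26 mm across, 4 mm thick; above that a black square grip 18x18 mm, 50 mm long, with a low cap, 127 mm in all.
- pin_grip (a point): Centre of the pin's grip, 99 mm above the tip; the collar's underside is 29 mm below this point. The grip's flat sides face the x and y axes of the pin.
- stand_hole (a point): Centre of the mouth of the hole in the top of the pin's stand, a square aluminium block 52x52 mm, 76 mm high, fixed. The hole is 12 mm across and 73 mm deep; when the pin is home its collar rests on the block's top, the tip 70 mm below this point.
- pack: Black battery pack, 44 mm (x) x 70 mm (y) x 85 mm high, 0.14 to 0.26 kg, standing in the bay with axes as the cradle's. Origin under its centre. Take it across its x sides (44 mm) near the top and lift it straight up by 60 mm or more to clear the bay.
- pack_center (a point): Centre of the battery pack, 42.5 mm above its underside. Locked, this point is 58.5 mm above the bench; popped up it is 72.5 mm above the bench, the pack's top then 115 mm high, 64 mm above the bay's rim.
- tray_floor (a point): Centre of the floor of the empty shallow grey tray, fixed, 120 mm (x) x 110 mm (y) outside, walls 4 mm thick and 28 mm high; this point lies 4 mm above the bench, axes along the tray's sides.
- screwdriver: screwdriver with red and black handle, 203 mm long, lying across the front of the bench (bystander, leave alone)
- carton_flat: flat brown carton 65x110x40 mm behind the cradle (bystander, leave alone)
- slitter: small steel-frame label slitter with a green core, 75x100x68 mm, behind the cradle to the right (bystander, leave alone)
- mouse: black computer mouse 108x62x36 mm at the right (bystander, leave alone)
- small_box_2: white carton 58x58x75 mm at the back left (bystander, leave alone)
- carton_blue: blue carton 100x68x45 mm at the back left (bystander, leave alone)

How it is judged:
By the outcome, as a careful person would: the job done as asked, in the order asked, and still so for the second after the job is handed in, with the robot touching nothing.
It also fails if it takes over 72 s, if anything falls off the work surface, if the arm or the gripper's body presses on something with over 40 N, if the wrist force passes 120 N, or if a joint passes its speed limit or range.

## Robot

A 6-joint arm with a two-finger parallel gripper is mounted at the origin on a cart in front of the work surface, level with it; the furniture and walls round the work are solid. World frame = base frame: x ahead of the robot, y to its left, z up, the work surface at z = 0. Lengths are in m, angles in rad, forces in N, time in s.
With the tool pointing down it reaches from about 0.3 to 1 m from the base axis. Payload 5.1 kg.
Tool frame: the origin (TCP) lies midway between the tips of the shut fingers; the grasp point (between the pads) lies 19 mm behind it (arm.tcp_to_grasp is the z of the grasp point in the tool frame, in m); z points along the fingers, y is the direction in which the jaws open and shut (so a half turn about z gives the same grasp; the last joint's range is limited). The gripper opens to 95 mm and grips with 3 to 60 N. Pads are 20 mm wide; open, the fingers measure 119 mm over their backs; the gripper's body (75 mm by 180 mm) begins 59 mm behind the grasp point.
Start: joints at [-1.316, 0.124, 1.65, -0, 1.367, -0.083], TCP at [0.215, -0.613, 0.215] pointing down, gripper open.
Joint ranges: [-2.61, 2.61], [-1.02, 2.33], [0.03, 2.71], [-1.35, 4.49], [0.32, 2.68], [-2.91, 2.91]. Speed limits (rad/s): [2.57, 2.57, 3.14, 3.14, 3.14, 3.14].

## Interface

Orientations are given as a unit quaternion [x, y, z, w].
In Python, from rig import arm gives the robot as it stands. The module is installed in compiled form; this text tells all that it offers.
- The arm moves only by the tool jog_arm, never from a script. Its argument "steps" is a list of rows, each a list of 7 numbers: the shift along the tool's x, y, z in m, then the turn, a rotation vector about the tool's x, y, z in degrees, then the finger opening in m, from 0 to 0.0951. In form: [[dx, dy, dz, ax, ay, az, hand], ...]. A call has 1 to 10 rows; each row is the pose to reach, as a shift and turn from the pose commanded when the call began, along the tool's axes at that moment; what a row does not reach only later rows make up. A row lasts 1/8 s, in which the tool goes at most 62.5 mm and 10.7 degrees, less where a joint would pass 70% of its speed; a pose out of reach is approached as far as the arm can. A call with a gripper value outside its range is refused whole. The fingers move at their own pace and stop on an object; the grip force is fixed at half the most. Time passes only in rows, so rows that repeat a pose let the fingers close. It gives the time, the measured TCP pose, the force and the opening at its end, in the units of the state.
- arm.read_state(): the state, without advancing time (a new reading comes with each control period).
- arm.read_camera(name): name is "side" or "top" or "wrist"; returns the picture (480x640x3 uint8, blue, green, red); there is no depth.
- arm.get_calibration(name): a dict with "fx", "fy", "cx", "cy" (pixels), "T" (4x4, takes a point from camera to world coordinates). Camera axes: x right, y down, z forward; pixel columns grow to the right and rows downward; lengths in m; the calibration is good to about 2 mm. A picture is of the moment at which its call begins: read the wrist's pose just before it. get_calibration takes no time and is no camera call; for the wrist camera it gives the pose at the moment of the call.
- arm.job_done(): hands the job in, once; it reports no verdict.
The state is a dict: "clock": time; "joints": joint angles; "dq": joint speeds; "joint_torque": joint torques, N m; "tool_pos": TCP position; "tool_rot": TCP orientation; "contact_force": force on the tool from outside, world axes, zero at the start; "moment": the same for the moment, N m; "opening": finger opening in m.
Only numpy, scipy, OpenCV 4.12 (cv2) and the standard library are available. Lean on these libraries where they do the work, as an engineer would, in place of code of your own. Each camera call takes 0.05 s, during which the arm holds its last target.

## Working session

There is one attempt and no reset: what is moved stays moved. The work goes in short steps, Python scripts to look and compute and a tool call to move; the robot and the scene stay as the last step left them, time stands still between calls to the robot, and variables do not carry over. Pictures are saved under pics/ and viewed, and the job is handed in when it is done.

Besides the shell and the picture viewer there is one more tool, called after "Emit:" as name(argument=value, ...) on one line, values as JSON. jog_arm: Moves the arm, as the interface text tells. Its arguments: {"type":"object","properties":{"steps":{"type":"array","items":{"type":"array","items":{"type":"number"}}}},"required":["steps"]}

```bash
mkdir -p pics; python3 - <<'E'
from rig import arm
import cv2
s=arm.read_state(); print(s)
print(arm.tcp_to_grasp)
for n in ["top","side","wrist"]:
    c=arm.get_calibration(n); print(n,c)
    cv2.imwrite(f"pics/{n}0.png",arm.read_camera(n))
E
```

```text
{'clock': 0.0, 'joints': array([-1.31557983e+00,  1.24507447e-01,  1.65166395e+00,  1.19048731e-05,
        1.36750238e+00, -8.26056871e-02]), 'dq': array([ 0.00129423, -0.00031712, -0.00043058, -0.00081233,  0.0018551 ,
       -0.00108749]), 'joint_torque': array([-1.87736296e-03, -4.17605424e+01, -3.59932923e+01,  7.74839753e-02,
        4.92129091e-02, -1.62327615e-04]), 'tool_pos': array([ 0.21524138, -0.61264809,  0.21339148]), 'tool_rot': array([ 9.85768076e-01,  1.68107758e-01, -8.38878699e-05, -1.03719260e-03]), 'contact_force': array([ 0.53500471,  0.7726229 , -0.13762276]), 'moment': array([ 0.00299065, -0.02096703, -0.04703652]), 'opening': 0.09523518810196259}
-0.0188
top {'fx': 472.5669216070782, 'fy': 472.5669216070782, 'cx': 314.3936386583578, 'cy': 238.06573659079265, 'T': array([[ 0.00221987, -0.99292798,  0.11869749,  0.45857225],
       [-0.99999515, -0.00246321, -0.00190337, -0.14670034],
       [ 0.00218229, -0.11869269, -0.99292864,  1.03374952],
       [ 0.        ,  0.        ,  0.        ,  1.        ]])}
side {'fx': 522.0776107344107, 'fy': 522.0776107344107, 'cx': 314.7195492367577, 'cy': 238.76966604195002, 'T': array([[-0.82748494, -0.20309516,  0.52347018, -0.01410811],
       [-0.56148536,  0.30211714, -0.77036317,  0.71119701],
       [-0.00169228, -0.93138477, -0.36403235,  0.48501713],
       [ 0.        ,  0.        ,  0.        ,  1.        ]])}
wrist {'fx': 413.15394028570563, 'fy': 413.15394028570563, 'cx': 317.628222549854, 'cy': 245.76635769019956, 'T': array([[ 0.33144173, -0.91507783, -0.22973666,  0.28135355],
       [-0.94347447, -0.32185651, -0.0791474 , -0.58974164],
       [-0.00151621,  0.24298343, -0.97002925,  0.38357546],
       [ 0.        ,  0.        ,  0.        ,  1.        ]])}
```

View pics/top0.png

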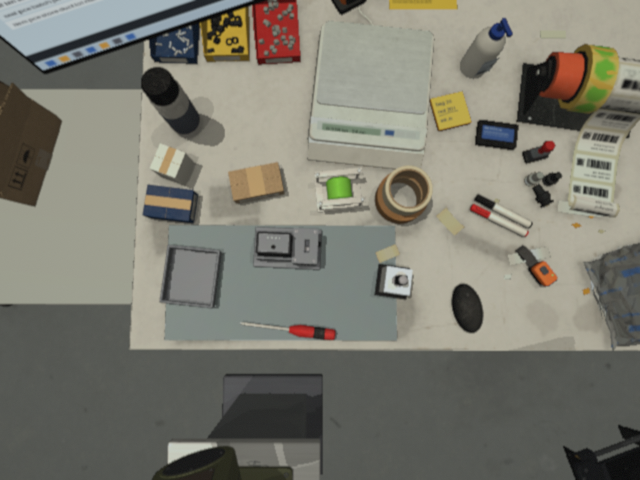

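View pics/side0.png

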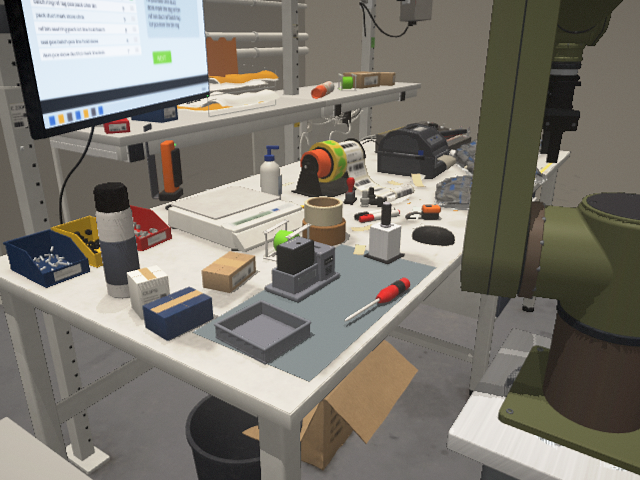

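View pics/wrist0.png

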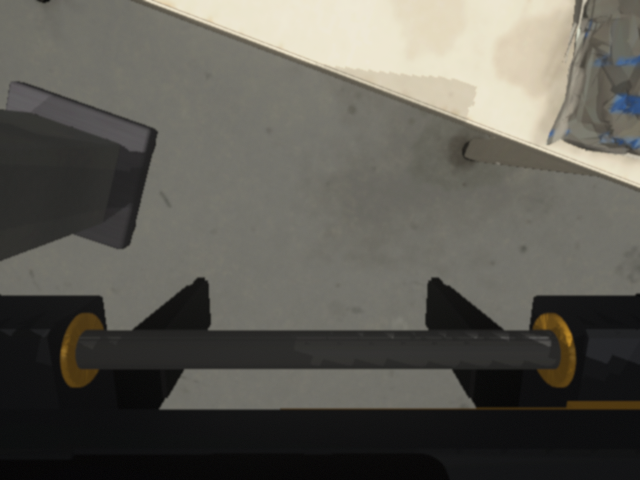

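```bash
python3 - <<'E'
import cv2
t=cv2.imread("pics/top0.png")
def crop(n,im,x,y,w,h,k): cv2.imwrite(n,cv2.resize(im[y:y+h,x:x+w],None,fx=k,fy=k,interpolation=cv2.INTER_CUBIC))
crop("pics/tA.png",t,245,220,85,60,9)
crop("pics/tB.png",t,365,250,60,60,9)
crop("pics/tC.png",t,150,235,85,80,7)
s=cv2.imread("pics/side0.png")
crop("pics/sA.png",s,260,190,160,110,5)
E
```

```text
(no output)
```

View pics/tA.png

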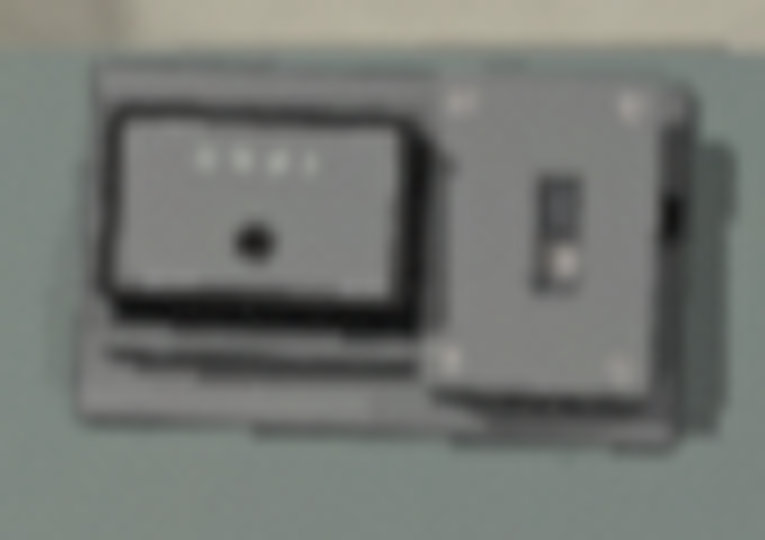

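View pics/tB.png

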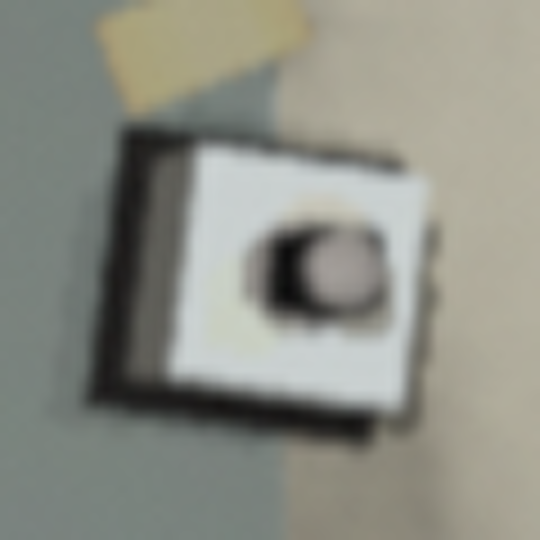

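View pics/tC.png

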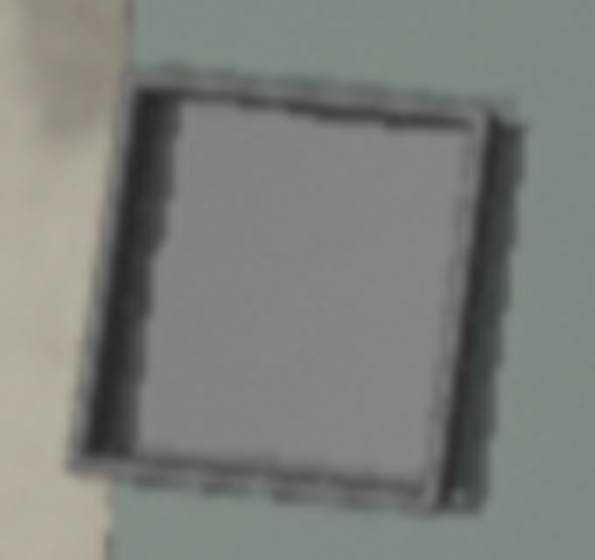

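View pics/sA.png

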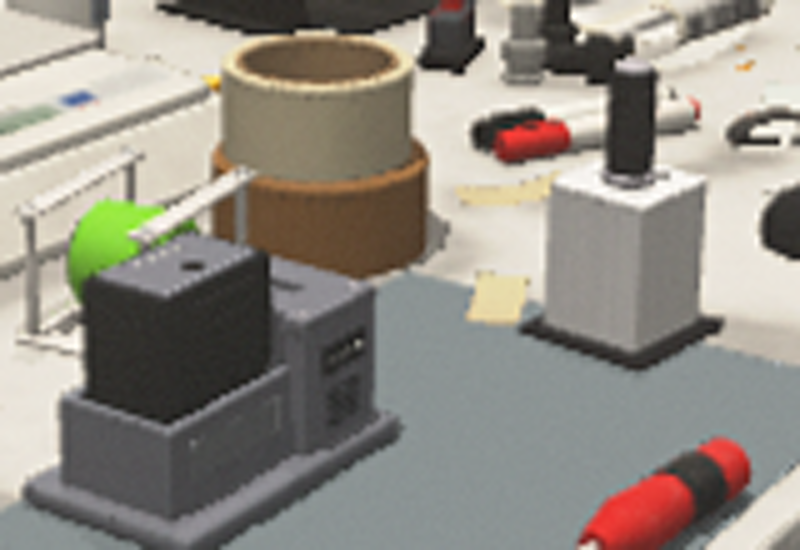

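```bash
cat > h.py <<'E'
import numpy as np, cv2
from rig import arm
from scipy.spatial.transform import Rotation as R
TOP=None
def ray(px,z,cal):
    T=cal["T"]; d=T[:3,:3]@np.array([(px[0]-cal["cx"])/cal["fx"],(px[1]-cal["cy"])/cal["fy"],1.0])
    o=T[:3,3]; return o+d*(z-o[2])/d[2]
def proj(P,cal):
    T=cal["T"]; p=T[:3,:3].T@(np.asarray(P)-T[:3,3]); return np.array([cal["fx"]*p[0]/p[2]+cal["cx"],cal["fy"]*p[1]/p[2]+cal["cy"]])
def crop(n,im,x,y,w,h,k): cv2.imwrite(n,cv2.resize(im[y:y+h,x:x+w],None,fx=k,fy=k,interpolation=cv2.INTER_CUBIC))
def Rdown(yaw):  # tool x at world angle yaw, z down
    c,s=np.cos(yaw),np.sin(yaw); return np.array([[c,s,0],[s,-c,0],[0,0,-1.]])
def go(target,yaw_deg):
    """row (mm,deg) from measured pose to target tcp and yaw"""
    s=arm.read_state(); Rm=R.from_quat(s["tool_rot"]).as_matrix()
    d=Rm.T@(np.array(target)-s["tool_pos"])
    rv=R.from_matrix(Rm.T@Rdown(np.radians(yaw_deg))).as_rotvec(degrees=True)
    yaw=np.degrees(np.arctan2(Rm[1,0],Rm[0,0]))
    print("t",round(s["clock"],2),"tcp",(s["tool_pos"]*1000).round(1),"yaw",yaw.round(2),"F",s["contact_force"].round(1),"open",round(s["opening"]*1000,1))
    print("  shift mm",(d*1000).round(1),"turn",rv.round(2))
E
python3 - <<'E'
from h import *
c=arm.get_calibration("top")
f=lambda x,y,z,ox,oy,k: (ray((ox+(x)/k-0.5+0.5/k,oy+y/k-0.5+0.5/k),z,c)*1000).round(1)
print("roof",[f(x,y,.072,245,220,9) for x,y in [(445,78),(668,88),(650,395),(430,388)]])
print("slot",[f(x,y,.072,245,220,9) for x,y in [(540,173),(580,173),(577,295),(533,292)]])
print("pack",[f(x,y,.101,245,220,9) for x,y in [(118,113),(410,120),(398,303),(108,292)]])
print("stand",[f(x,y,.076,365,250,9) for x,y in [(200,142),(430,172),(408,410),(172,380)]])
print("cap",f(342,268,.133,365,250,9))
print("tray",[f(x,y,.028,150,235,7) for x,y in [(132,72),(492,108),(440,508),(70,468)]])
E
```

```text
roof [array([ 593.8, -106.6,   72. ]), array([ 591.6, -157.5,   72. ]), array([ 521.5, -153.5,   72. ]), array([ 523. , -103.7,   72. ])]
slot [array([ 572. , -128.4,   72. ]), array([ 572. , -137.5,   72. ]), array([ 544.2, -136.9,   72. ]), array([ 544.8, -126.9,   72. ])]
pack [array([581.7, -35.6, 101. ]), array([ 580.3, -100.1,  101. ]), array([539.7, -97.8, 101. ]), array([542., -34., 101.])]
stand [array([ 517.7, -295.4,   76. ]), array([ 511.1, -347.1,   76. ]), array([ 457.9, -341. ,   76. ]), array([ 464.4, -288.3,   76. ])]
cap [ 487.7 -316.2  133. ]
tray [array([563.4, 163.5,  28. ]), array([552.6,  53.2,  28. ]), array([431.8,  65.7,  28. ]), array([443.5, 177.5,  28. ])]
```

```bash
python3 -c "
from h import *
go([.488,-.34,.26],82.5)"
```

```text
t 0.15 tcp [ 215.2 -612.8  213.7] yaw 19.35 F [ 0.2 -0.7 -0.2] open 95.4
  shift mm [ 347.8 -167.1  -46. ] turn [-8.000e-02 -6.000e-02 -6.315e+01]
```

Emit:
jog_arm(steps=[[0.348,-0.167,-0.046,0,0,-63.1,0.095],[0.348,-0.167,-0.046,0,0,-63.1,0.095],[0.348,-0.167,-0.046,0,0,-63.1,0.095],[0.348,-0.167,-0.046,0,0,-63.1,0.095],[0.348,-0.167,-0.046,0,0,-63.1,0.095],[0.348,-0.167,-0.046,0,0,-63.1,0.095],[0.348,-0.167,-0.046,0,0,-63.1,0.095],[0.348,-0.167,-0.046,0,0,-63.1,0.095],[0.348,-0.167,-0.046,0,0,-63.1,0.095]])

```text
clock: 1.27
tool_pos: [0.4873, -0.3413, 0.2601]
tool_rot: [0.753, 0.658, -0.0, -0.0]
contact_force: [-0.1, -0.4, -0.5]
opening: 0.0951
```

```bash
python3 - <<'E'
from h import *
import pickle
c=arm.get_calibration("wrist"); im=arm.read_camera("wrist"); cv2.imwrite("pics/w1.png",im); pickle.dump(c,open("w1.pkl","wb"))
go([.488,-.34,.26],82.5)
E
```

```text
t 1.32 tcp [ 487.2 -341.5  260.1] yaw 82.32 F [-0.2  0.5 -0.1] open 95.0
  shift mm [1.5 0.6 0.1] turn [-0.06 -0.01 -0.18]
```

View pics/w1.png

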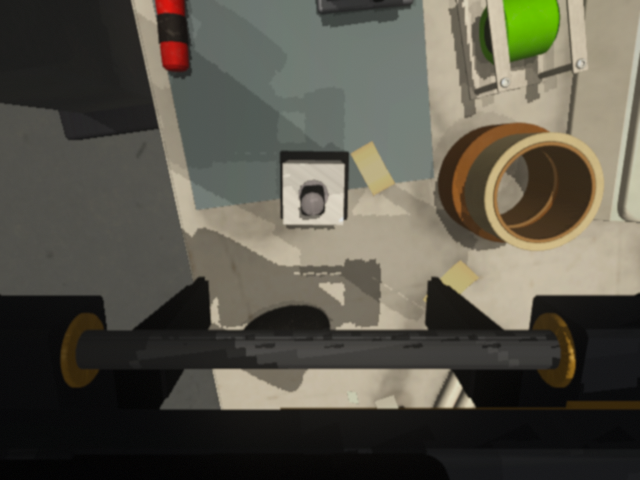

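```bash
python3 - <<'E'
from h import *
im=cv2.imread("pics/w1.png"); crop("pics/w1a.png",im,270,145,90,90,6)
E
```

```text
(no output)
```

View pics/w1a.png

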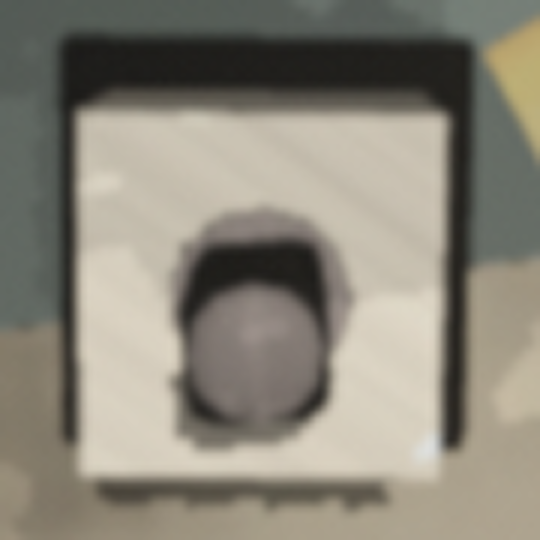

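```bash
python3 - <<'E'
from h import *
import pickle
c=pickle.load(open("w1.pkl","rb"))
f=lambda x,y,z,ox,oy,k: (ray((ox+x/k-0.5+0.5/k,oy+y/k-0.5+0.5/k),z,c)*1000).round(1)
P=[f(x,y,.076,270,145,6) for x,y in [(75,108),(450,110),(442,478),(78,478)]]
print(P,np.mean(P,0)); 
print("cap",f(258,352,.133,270,145,6))
print("grip edge",f(203,250,.130,270,145,6),f(318,244,.130,270,145,6))
E
```

```text
[array([ 466.3, -285.8,   76. ]), array([ 518.4, -293.1,   76. ]), array([ 511.1, -345.1,   76. ]), array([ 458.6, -338. ,   76. ])] [ 488.6 -315.5   76. ]
cap [ 488.9 -315.2  133. ]
grip edge [ 483.9 -302.5  130. ] [ 497.7 -303.6  130. ]
```

```bash
python3 -c "
from h import *
go([.4888,-.3153,.088],82.1)"
```

```text
t 1.32 tcp [ 487.2 -341.5  260.1] yaw 82.32 F [-0.2  0.5 -0.1] open 95.0
  shift mm [ 26.1  -1.8 172.1] turn [-0.06 -0.01  0.22]
```

Emit:
jog_arm(steps=[[0.0261,-0.0018,0.05,0,0,0.2,0.06],[0.0261,-0.0018,0.1,0,0,0.2,0.06],[0.0261,-0.0018,0.14,0,0,0.2,0.06],[0.0261,-0.0018,0.165,0,0,0.2,0.06],[0.0261,-0.0018,0.172,0,0,0.2,0.06],[0.0261,-0.0018,0.172,0,0,0.2,0.06],[0.0261,-0.0018,0.172,0,0,0.2,0.0],[0.0261,-0.0018,0.172,0,0,0.2,0.0],[0.0261,-0.0018,0.172,0,0,0.2,0.0],[0.0261,-0.0018,0.172,0,0,0.2,0.0]])

```text
clock: 2.58
tool_pos: [0.4901, -0.3143, 0.089]
tool_rot: [0.753, 0.658, 0.0, 0.0]
contact_force: [-1.0, -0.1, 1.1]
opening: 0.0252
```

```bash
python3 -c "
from h import *
go([.4888,-.3153,.088],82.1)"
```

```text
t 2.58 tcp [ 490.1 -314.3   89. ] yaw 82.26 F [-1.  -0.1  1.1] open 25.2
  shift mm [-1.2 -1.2  1. ] turn [0.02 0.01 0.16]
```

Emit:
jog_arm(steps=[[0,0,0,0,0,0,0.0],[0,0,0,0,0,0,0.0],[0,0,0,0,0,0,0.0]])

```text
clock: 2.95
tool_pos: [0.4899, -0.3142, 0.0887]
tool_rot: [0.753, 0.658, -0.0, -0.0]
contact_force: [-1.9, 0.9, 2.3]
opening: 0.0178
```

```bash
python3 -c "
from h import *
go([.558,-.19,.23],87.2)"
```

```text
t 2.95 tcp [ 489.9 -314.2   88.7] yaw 82.25 F [-1.9  0.9  2.3] open 17.8
  shift mm [ 132.3   50.7 -141.2] turn [-0.03 -0.01 -4.95]
```

Emit:
jog_arm(steps=[[0,0,-0.02,0,0,0,0.0],[0,0,-0.06,0,0,0,0.0],[0,0,-0.1,0,0,0,0.0],[0.02,0.01,-0.14,0,0,-1,0.0],[0.07,0.03,-0.141,0,0,-3,0.0],[0.12,0.046,-0.141,0,0,-5,0.0],[0.132,0.0507,-0.141,0,0,-5,0.0],[0.132,0.0507,-0.141,0,0,-5,0.0],[0.132,0.0507,-0.141,0,0,-5,0.0]])

```text
clock: 4.08
tool_pos: [0.5577, -0.1914, 0.2299]
tool_rot: [0.724, 0.69, -0.0, 0.0]
contact_force: [0.3, 0.4, -0.7]
opening: 0.0178
```

```bash
python3 - <<'E'
from h import *
import pickle
c=arm.get_calibration("wrist"); im=arm.read_camera("wrist"); cv2.imwrite("pics/w2.png",im); pickle.dump(c,open("w2.pkl","wb"))
go([.558,-.132,.2],87.2)
E
```

```text
t 4.12 tcp [ 557.6 -191.5  229.7] yaw 87.16 F [ 1.5  0.6 -1.3] open 17.7
  shift mm [59.5 -2.5 29.7] turn [-0.01  0.02 -0.04]
```

View pics/w2.png

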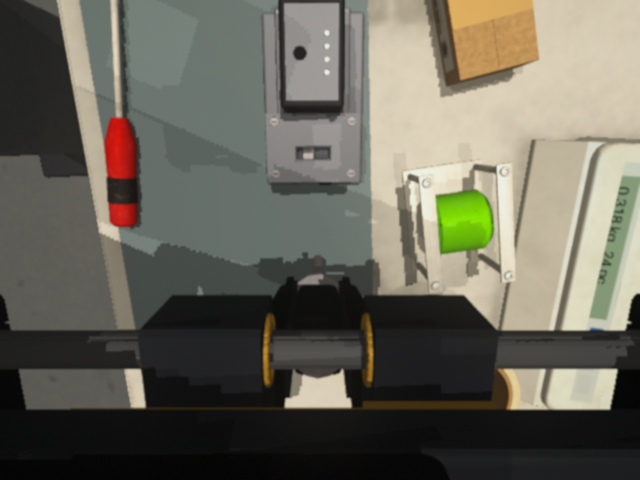

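```bash
python3 - <<'E'
from h import *
im=cv2.imread("pics/w2.png"); crop("pics/w2a.png",im,260,100,110,90,7); crop("pics/w2b.png",im,260,240,110,70,7)
E
```

```text
(no output)
```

View pics/w2a.png

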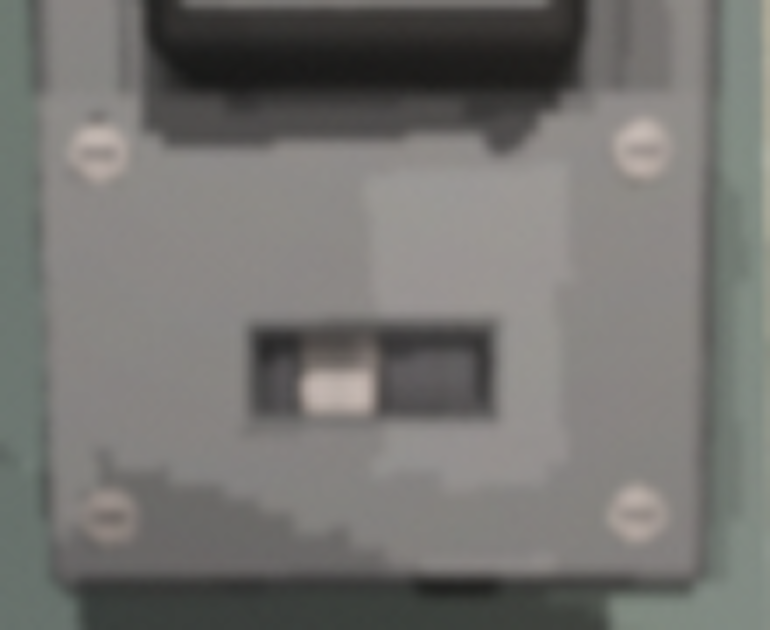

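View pics/w2b.png

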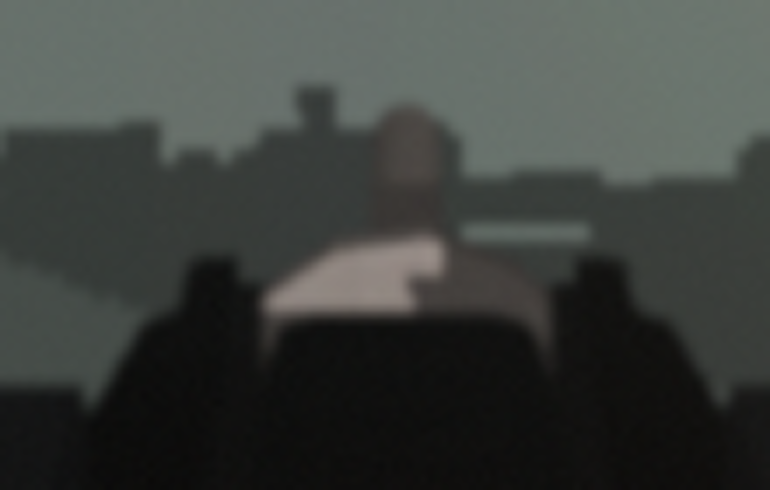

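```bash
python3 - <<'E'
from h import *
import pickle
c=pickle.load(open("w2.pkl","rb"))
f=lambda x,y,z,ox,oy,k: (ray((ox+x/k-0.5+0.5/k,oy+y/k-0.5+0.5/k),z,c)*1000).round(1)
S=[f(x,y,.072,260,100,7) for x,y in [(250,322),(494,320),(494,414),(252,416)]]
print("slot",S,np.mean(S,0))
Q=[f(x,y,.072,260,100,7) for x,y in [(98,152),(641,149),(637,514),(108,517)]]
print("screws",Q,np.mean(Q,0))
E_=[f(x,y,.072,260,100,7) for x,y in [(42,95),(708,95),(700,578),(55,580)]]
print("roof",E_,np.mean(E_,0))
for z in (.056,.05,.046):
  print("bright",z,f(300,395,z,260,100,7),f(376,395,z,260,100,7))
t=np.array([.5576,-.1915,.2297]); 
print("tip expected px", (proj(t-[0,0,.0827],c)-[260,240])*7, "tip at image:",f(408,108,.147,260,240,7))
print("collar", f(268,300,.2297-.0827+.074,260,240,7),f(548,300,.2297-.0827+.074,260,240,7))
E
```

```text
slot [array([ 545.6, -124.6,   72. ]), array([ 572.5, -125.7,   72. ]), array([ 572.1, -135.8,   72. ]), array([ 545.2, -134.7,   72. ])] [ 558.85 -130.2    72.  ]
screws [array([ 530.3, -105.9,   72. ]), array([ 589.2, -108.4,   72. ]), array([ 587.6, -147.6,   72. ]), array([ 528.4, -145. ,   72. ])] [ 558.875 -126.725   72.   ]
roof [array([524.7, -99.7,  72. ]), array([ 596.6, -103.2,   72. ]), array([ 594.5, -155. ,   72. ]), array([ 522. , -151.7,   72. ])] [ 559.45 -127.4    72.  ]
bright 0.056 [ 550.1 -133.2   56. ] [ 558.9 -133.6   56. ]
bright 0.05 [ 549.9 -133.4   50. ] [ 558.9 -133.8   50. ]
bright 0.046 [ 549.7 -133.5   46. ] [ 558.8 -134.    46. ]
tip expected px [382.06331797  98.74922537] tip at image: [ 559.6 -192.2  147. ]
collar [ 550.8 -184.3  221. ] [ 569.  -185.2  221. ]
```

```bash
python3 -c "
from h import *
go([.5524,-.1293,.165],87.5)"
```

```text
t 4.12 tcp [ 557.6 -191.5  229.7] yaw 87.16 F [ 1.5  0.6 -1.3] open 17.7
  shift mm [61.9 -8.3 64.7] turn [-0.01  0.02 -0.34]
```

Emit:
jog_arm(steps=[[0.03,-0.004,0.03,0,0,-0.3,0.0],[0.055,-0.0083,0.05,0,0,-0.3,0.0],[0.0619,-0.0083,0.0647,0,0,-0.3,0.0],[0.0619,-0.0083,0.0647,0,0,-0.3,0.0],[0.0619,-0.0083,0.0647,0,0,-0.3,0.0],[0.0619,-0.0083,0.0647,0,0,-0.3,0.0]])

```text
clock: 4.88
tool_pos: [0.5535, -0.1291, 0.1662]
tool_rot: [0.722, 0.692, 0.0, 0.001]
contact_force: [0.6, -0.7, -0.7]
opening: 0.0176
```

```bash
python3 - <<'E'
from h import *
import pickle
go([.5524,-.1293,.165],87.5)
c=arm.get_calibration("wrist"); im=arm.read_camera("wrist"); pickle.dump(c,open("w3.pkl","wb"))
cv2.imwrite("pics/w3.png",im); crop("pics/w3a.png",im,255,210,130,100,6)
im=arm.read_camera("side"); cv2.imwrite("pics/s3.png",im);crop("pics/s3a.png",im,270,180,100,80,8)
im=arm.read_camera("top"); cv2.imwrite("pics/t3.png",im)
E
```

```text
t 4.88 tcp [ 553.5 -129.1  166.2] yaw 87.5 F [ 0.6 -0.7 -0.7] open 17.6
  shift mm [-0.2 -1.1  1.2] turn [ 0.11  0.04 -0.  ]
```

View pics/w3a.png

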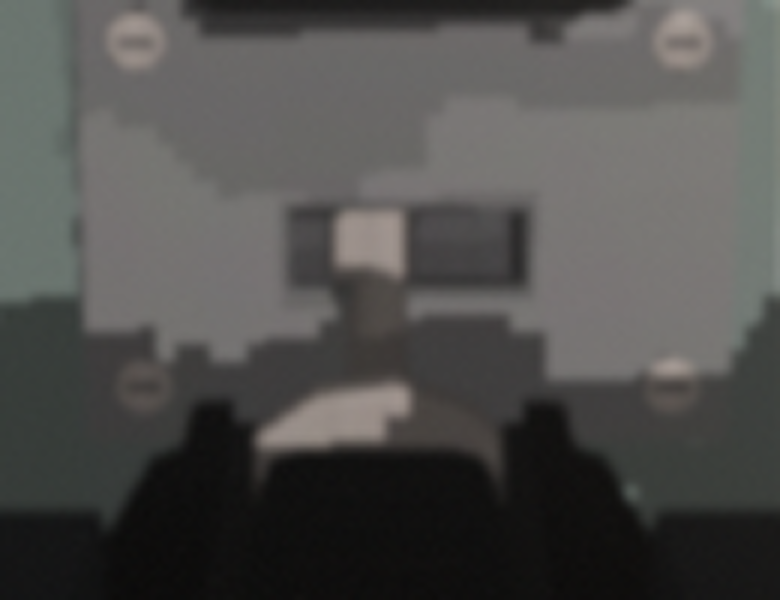

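View pics/s3a.png

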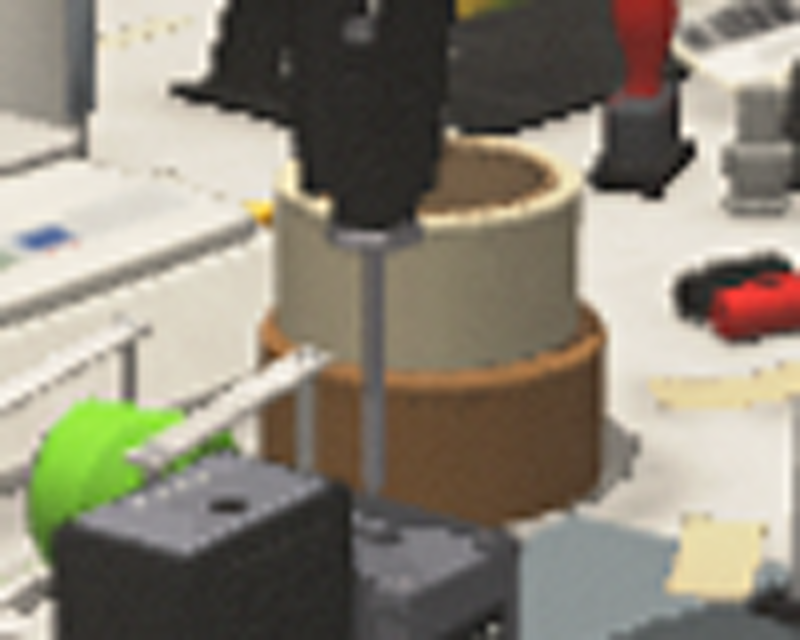

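```bash
python3 - <<'E'
from h import *
import pickle
c=pickle.load(open("w3.pkl","rb"))
f=lambda x,y,z: (ray((255+x/6-0.5+0.5/6,210+y/6-0.5+0.5/6),z,c)*1000).round(1)
S=[f(x,y,.072) for x,y in [(288,207),(528,205),(528,288),(288,290)]]
print("slot",S,np.mean(S,0))
print("tip",f(370,270,.0835), "bright z.05",f(333,240,.05),f(405,240,.05), f(333,240,.056),f(405,240,.056))
t=np.array([.5535,-.1291,.1662]); 
p=proj(t-[0,0,.0827],c); print("expected tip px crop",(p-[255,210])*6)
# collar edges
zc=.1662-.0827+.074
print("collar",f(257,440,zc),f(500,440,zc))
E
```

```text
slot [array([ 545.8, -125.2,   72. ]), array([ 572.1, -126.1,   72. ]), array([ 571.9, -135.6,   72. ]), array([ 545.3, -134.6,   72. ])] [ 558.775 -130.375   72.   ]
tip [ 554.6 -129.6   83.5] bright z.05 [ 549.9 -134.9   50. ] [ 558.5 -135.2   50. ] [ 550.1 -133.3   56. ] [ 558.5 -133.7   56. ]
expected tip px crop [356.80785443 263.71022251]
collar [ 546.4 -122.2  157.5] [ 564.8 -123.1  157.5]
```

Emit:
jog_arm(steps=[[0.0007,-0.0,0.005,0,0,0,0.0],[0.0007,0,0.009,0,0,0,0.0],[0.0007,0,0.0105,0,0,0,0.0],[0.0007,0,0.012,0,0,0,0.0],[0.0007,0,0.012,0,0,0,0.0]])

```text
clock: 5.65
tool_pos: [0.5527, -0.1274, 0.1528]
tool_rot: [0.722, 0.692, -0.0, -0.0]
contact_force: [-0.1, 0.3, -0.1]
opening: 0.0176
```

```bash
python3 - <<'E'
from h import *
go([.5530,-.129,.150],87.5)
im=arm.read_camera("wrist"); crop("pics/w4a.png",im,255,210,130,100,6)
E
```

```text
t 5.65 tcp [ 552.7 -127.4  152.8] yaw 87.55 F [-0.1  0.3 -0.1] open 17.6
  shift mm [-1.6  0.4  2.8] turn [-0.01 -0.    0.05]
```

View pics/w4a.png

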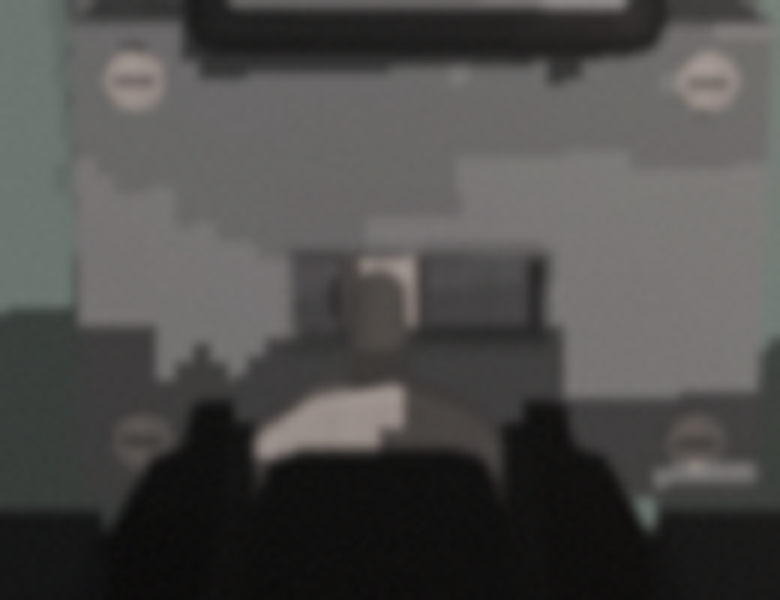

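Emit:
jog_arm(steps=[[0,0.0006,0.002,0,0,0,0.0],[0,0.0006,0.004,0,0,0,0.0],[0,0.0006,0.006,0,0,0,0.0]])

```text
clock: 6.08
tool_pos: [0.5533, -0.1274, 0.1468]
tool_rot: [0.722, 0.692, -0.0, -0.0]
contact_force: [0.1, 0.3, -1.0]
opening: 0.018
```

Tip at about z=64; no side force. On in small steps to the ledge level and past.

Emit:
jog_arm(steps=[[0,0,0.0015,0,0,0,0.0],[0,0,0.003,0,0,0,0.0],[0,0,0.003,0,0,0,0.0]])

```text
clock: 6.45
tool_pos: [0.5533, -0.1274, 0.1438]
tool_rot: [0.722, 0.692, -0.0, -0.0]
contact_force: [0.4, 0.5, -1.2]
opening: 0.0177
```

Emit:
jog_arm(steps=[[0,0,0.001,0,0,0,0.0],[0,0,0.002,0,0,0,0.0]])

```text
clock: 6.7
tool_pos: [0.5534, -0.1274, 0.142]
tool_rot: [0.722, 0.692, 0.0, 0.0]
contact_force: [-0.0, -0.7, -0.4]
opening: 0.0182
```

Emit:
jog_arm(steps=[[0,0,0.001,0,0,0,0.0],[0,0,0.0015,0,0,0,0.0]])

```text
clock: 6.95
tool_pos: [0.5533, -0.1274, 0.1403]
tool_rot: [0.722, 0.692, -0.0, -0.0]
contact_force: [1.1, 0.4, -0.3]
opening: 0.0178
```

Emit:
jog_arm(steps=[[0,0,0.001,0,0,0,0.0],[0,0,0.002,0,0,0,0.0]])

```text
clock: 7.2
tool_pos: [0.5534, -0.1274, 0.1384]
tool_rot: [0.722, 0.692, 0.0, 0.0]
contact_force: [1.2, -0.9, -0.8]
opening: 0.0177
```

Emit:
jog_arm(steps=[[0,0,0.001,0,0,0,0.0],[0,0,0.0015,0,0,0,0.0]])

```text
clock: 7.45
tool_pos: [0.5533, -0.1274, 0.1369]
tool_rot: [0.722, 0.692, -0.0, -0.0]
contact_force: [-0.0, -0.5, -0.9]
opening: 0.0182
```

Emit:
jog_arm(steps=[[0,0,0.001,0,0,0,0.0],[0,0,0.0015,0,0,0,0.0]])

```text
clock: 7.7
tool_pos: [0.5533, -0.1274, 0.1354]
tool_rot: [0.722, 0.692, -0.0, -0.0]
contact_force: [0.2, 0.8, -1.3]
opening: 0.0176
```

Emit:
jog_arm(steps=[[0,0,0.001,0,0,0,0.0],[0,0,0.0015,0,0,0,0.0]])

```text
clock: 7.95
tool_pos: [0.5535, -0.1274, 0.1346]
tool_rot: [0.722, 0.692, 0.0, 0.0]
contact_force: [-2.8, 1.1, 3.4]
opening: 0.0181
```

Emit:
jog_arm(steps=[[0,0,0.001,0,0,0,0.0],[0,0,0.0015,0,0,0,0.0]])

```text
clock: 8.2
tool_pos: [0.5536, -0.1274, 0.1333]
tool_rot: [0.722, 0.692, 0.0, 0.0]
contact_force: [-1.7, 0.4, 5.8]
opening: 0.0178
```

Emit:
jog_arm(steps=[[0,0,0.001,0,0,0,0.0],[0,0,0.0015,0,0,0,0.0]])

```text
clock: 8.45
tool_pos: [0.5536, -0.1275, 0.1319]
tool_rot: [0.722, 0.692, 0.0, 0.0]
contact_force: [-2.1, 1.4, 5.8]
opening: 0.018
```

Emit:
jog_arm(steps=[[0,-0.0003,0.0008,0,0,0,0.0],[0,-0.0003,0.0012,0,0,0,0.0]])

```text
clock: 8.7
tool_pos: [0.5535, -0.1275, 0.131]
tool_rot: [0.722, 0.692, 0.0, 0.0]
contact_force: [-1.7, 0.5, 6.0]
opening: 0.0181
```

```bash
python3 - <<'E'
from h import *
im=arm.read_camera("side"); crop("pics/s5.png",im,250,170,110,110,5)
E
```

```text
(no output)
```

View pics/s5.png

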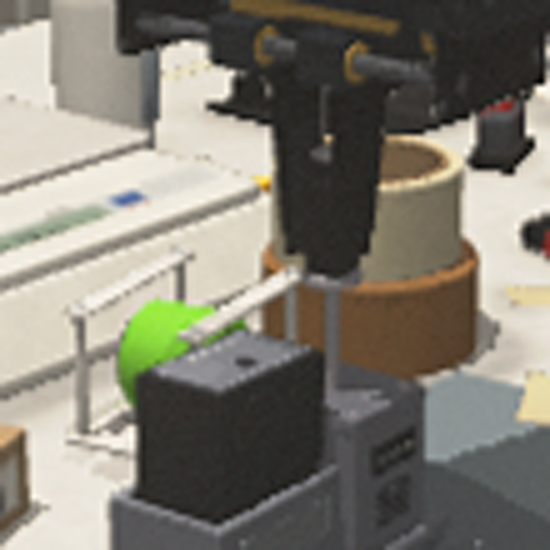

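Emit:
jog_arm(steps=[[0,0,0.0007,0,0,0,0.0],[0,0,0.0011,0,0,0,0.0]])

```text
clock: 9.0
tool_pos: [0.5535, -0.1275, 0.13]
tool_rot: [0.722, 0.692, 0.0, 0.0]
contact_force: [-2.2, 0.6, 7.3]
opening: 0.0172
```

```bash
python3 - <<'E'
from h import *
im=arm.read_camera("side"); crop("pics/s6.png",im,250,170,110,110,5)
E
```

```text
(no output)
```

View pics/s6.png

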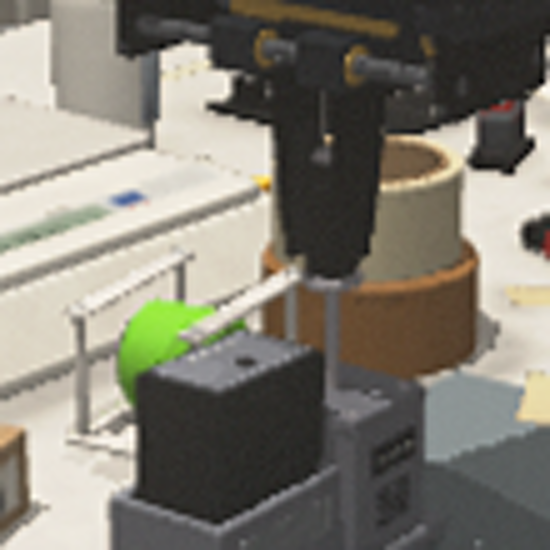

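Emit:
jog_arm(steps=[[0,0,0.0006,0,0,0,0.0],[0,0,0.0009,0,0,0,0.0],[0,0,0.0009,0,0,0,0.0]])

```text
clock: 9.43
tool_pos: [0.5536, -0.1275, 0.1292]
tool_rot: [0.722, 0.692, 0.0, 0.001]
contact_force: [-2.5, 0.9, 7.5]
opening: 0.0182
```

```bash
python3 - <<'E'
from h import *
im=arm.read_camera("side"); crop("pics/s7.png",im,250,170,110,110,5)
E
```

```text
(no output)
```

View pics/s7.png

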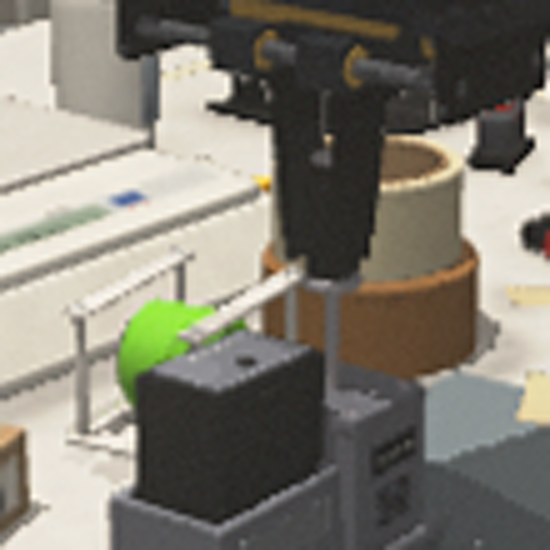

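Emit:
jog_arm(steps=[[0,0,0.0005,0,0,0,0.0],[0,0,0.0008,0,0,0,0.0],[0,0,0.0008,0,0,0,0.0]])

```text
clock: 9.85
tool_pos: [0.5535, -0.1275, 0.1281]
tool_rot: [0.722, 0.692, 0.0, 0.001]
contact_force: [-2.0, 1.1, 5.7]
opening: 0.0182
```

```bash
python3 - <<'E'
from h import *
im=arm.read_camera("side"); crop("pics/s8.png",im,250,170,110,110,5)
E
```

```text
(no output)
```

View pics/s8.png

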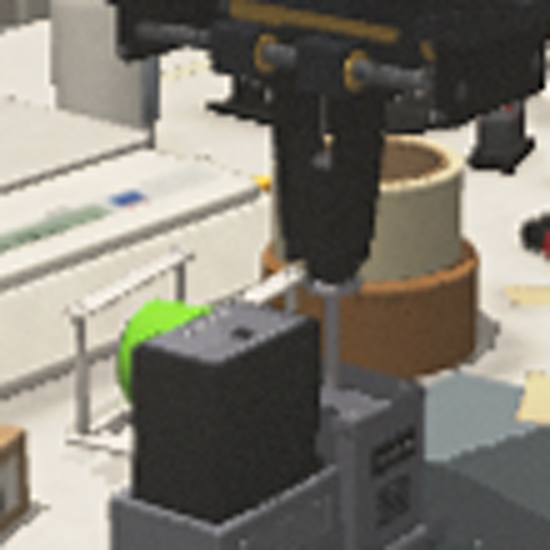

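Emit:
jog_arm(steps=[[0,0,-0.01,0,0,0,0.0],[0,0,-0.03,0,0,0,0.0],[0,0,-0.06,0,0,0,0.0],[0,0,-0.095,0,0,0,0.0],[0,0,-0.102,0,0,0,0.0],[0,0,-0.102,0,0,0,0.0]])

```text
clock: 10.65
tool_pos: [0.5531, -0.1274, 0.2291]
tool_rot: [0.722, 0.692, 0.0, 0.0]
contact_force: [-0.1, 1.0, -0.9]
opening: 0.018
```

```bash
python3 - <<'E'
from h import *
go([.4885,-.315,.18],82.1)
im=arm.read_camera("side"); crop("pics/s9.png",im,250,120,130,130,5)
E
```

```text
t 10.65 tcp [ 553.1 -127.4  229.1] yaw 87.55 F [-0.1  1.  -0.9] open 18.0
  shift mm [-190.2  -56.5   49.1] turn [0.04 0.01 5.45]
```

View pics/s9.png

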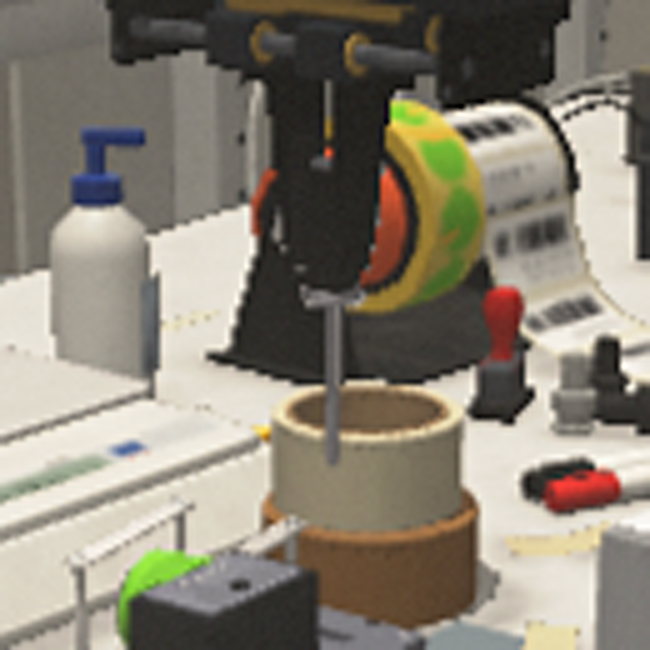

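Emit:
jog_arm(steps=[[-0.05,-0.014,0,0,0,1.5,0.0],[-0.1,-0.029,0,0,0,3,0.0],[-0.15,-0.044,0,0,0,4.5,0.0],[-0.18,-0.0535,0.02,0,0,5.4,0.0],[-0.1902,-0.0565,0.04,0,0,5.4,0.0],[-0.1902,-0.0565,0.049,0,0,5.4,0.0],[-0.1902,-0.0565,0.049,0,0,5.4,0.0],[-0.1902,-0.0565,0.049,0,0,5.4,0.0]])

```text
clock: 11.7
tool_pos: [0.4893, -0.3142, 0.1806]
tool_rot: [0.753, 0.658, 0.0, 0.0]
contact_force: [-0.1, 0.7, -0.3]
opening: 0.0179
```

```bash
python3 - <<'E'
from h import *
import pickle
go([.4885,-.315,.18],82.1)
c=arm.get_calibration("wrist"); im=arm.read_camera("wrist"); pickle.dump(c,open("w10.pkl","wb"))
cv2.imwrite("pics/w10.png",im); crop("pics/w10a.png",im,255,210,130,100,6)
E
```

```text
t 11.7 tcp [ 489.3 -314.2  180.6] yaw 82.25 F [-0.1  0.7 -0.3] open 17.9
  shift mm [-0.9 -0.7  0.6] turn [0.05 0.02 0.15]
```

View pics/w10a.png

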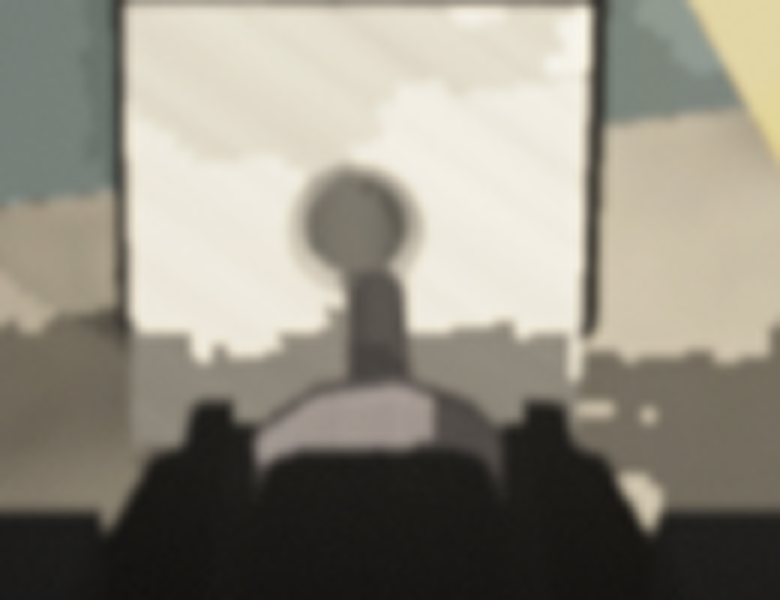

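```bash
python3 - <<'E'
from h import *
import pickle
for n,tp,zt,tcp in (("w10.pkl",(377,272),.0979,(489.3,-314.2)),):
  c=pickle.load(open(n,"rb"))
  f=lambda x,y,z: (ray((255+x/6-0.5+0.5/6,210+y/6-0.5+0.5/6),z,c)*1000).round(1)
  print("hole",f(357,225,.076),"sz",f(298,225,.076),f(418,225,.076),f(357,165,.076),f(357,285,.076))
  print("tip",f(*tp,zt), "rod edges",f(350,300,zt+.01),f(404,300,zt+.01))
E
```

```text
hole [ 488.6 -315.1   76. ] sz [ 482.  -314.1   76. ] [ 495.6 -316.    76. ] [ 489.6 -308.1   76. ] [ 487.7 -322.1   76. ]
tip [ 490.9 -314.9   97.9] rod edges [ 488.2 -314.7  107.9] [ 493.6 -315.5  107.9]
```

```bash
python3 - <<'E'
from h import *
go([.4872,-.3131,.1640],82.1)
E
```

```text
t 11.75 tcp [ 489.4 -314.4  181. ] yaw 82.24 F [-0.1  0.7 -1. ] open 18.0
  shift mm [ 1.  -2.4 17. ] turn [0.08 0.04 0.14]
```

Emit:
jog_arm(steps=[[0.001,-0.0024,0.008,0,0,0,0.0],[0.001,-0.0024,0.016,0,0,0,0.0],[0.001,-0.0024,0.018,0,0,0,0.0],[0.001,-0.0024,0.018,0,0,0,0.0]])

```text
clock: 12.25
tool_pos: [0.4861, -0.3136, 0.1616]
tool_rot: [0.754, 0.657, -0.0, -0.0]
contact_force: [-0.6, 0.6, -1.2]
opening: 0.018
```

```bash
python3 - <<'E'
from h import *
go([.4872,-.3131,.152],82.1)
im=arm.read_camera("wrist"); crop("pics/w11a.png",im,255,210,130,100,6)
E
```

```text
t 12.25 tcp [ 486.1 -313.6  161.6] yaw 82.15 F [-0.6  0.6 -1.2] open 18.0
  shift mm [0.6 1.1 9.6] turn [-0.03 -0.02  0.05]
```

View pics/w11a.png

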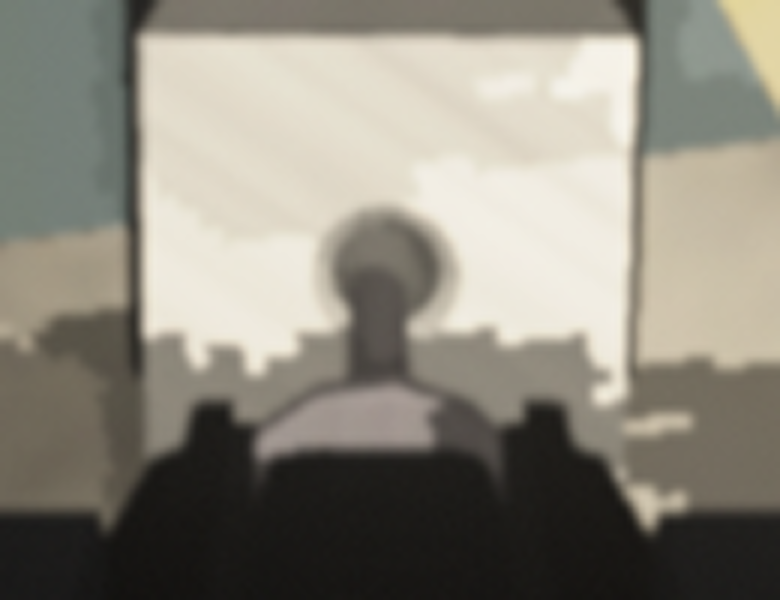

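Emit:
jog_arm(steps=[[0.0004,0.001,0.003,0,0,0,0.0],[0.0004,0.001,0.008,0,0,0,0.0],[0.0004,0.001,0.01,0,0,0,0.0]])

```text
clock: 12.68
tool_pos: [0.4871, -0.3133, 0.1513]
tool_rot: [0.754, 0.657, -0.0, -0.0]
contact_force: [-0.2, 0.1, -1.5]
opening: 0.0181
```

Emit:
jog_arm(steps=[[0,0,0.008,0,0,0,0.0],[0,0,0.012,0,0,0,0.0],[0,0,0.012,0,0,0,0.0]])

```text
clock: 13.05
tool_pos: [0.487, -0.3132, 0.1392]
tool_rot: [0.754, 0.657, -0.0, -0.001]
contact_force: [0.0, 0.3, -0.4]
opening: 0.0178
```

Tip is in the hole with no force. Lower on toward home (TCP 0.0887).

Emit:
jog_arm(steps=[[0,0,0.012,0,0,0,0.0],[0,0,0.025,0,0,0,0.0],[0,0,0.037,0,0,0,0.0],[0,0,0.043,0,0,0,0.0],[0,0,0.043,0,0,0,0.0]])

```text
clock: 13.68
tool_pos: [0.4869, -0.3131, 0.0961]
tool_rot: [0.754, 0.657, -0.0, -0.001]
contact_force: [0.3, -0.0, 0.2]
opening: 0.0178
```

Emit:
jog_arm(steps=[[0,0,0.003,0,0,0,0.0],[0,0,0.0055,0,0,0,0.0],[0,0,0.006,0,0,0,0.0]])

```text
clock: 14.05
tool_pos: [0.4873, -0.3134, 0.091]
tool_rot: [0.754, 0.657, 0.0, 0.0]
contact_force: [0.1, -0.3, -0.9]
opening: 0.0178
```

Emit:
jog_arm(steps=[[0,0,0.001,0,0,0,0.0],[0,0,0.002,0,0,0,0.0],[0,0,0.002,0,0,0,0.0]])

```text
clock: 14.42
tool_pos: [0.4872, -0.3134, 0.0889]
tool_rot: [0.754, 0.657, -0.0, -0.0]
contact_force: [-0.6, 0.2, -0.5]
opening: 0.018
```

Emit:
jog_arm(steps=[[0,0,0.0007,0,0,0,0.0],[0,0,0.0012,0,0,0,0.0],[0,0,0.0012,0,0,0,0.0]])

```text
clock: 14.8
tool_pos: [0.4874, -0.3135, 0.0887]
tool_rot: [0.754, 0.657, -0.0, -0.0]
contact_force: [-2.9, 2.0, 5.6]
opening: 0.0176
```

Emit:
jog_arm(steps=[[0,0,-0.0003,0,0,0,0.06],[0,0,-0.0003,0,0,0,0.06],[0,0,-0.0003,0,0,0,0.06],[0,0,-0.0003,0,0,0,0.06],[0,0,-0.0003,0,0,0,0.06]])

```text
clock: 15.42
tool_pos: [0.4873, -0.3134, 0.088]
tool_rot: [0.754, 0.657, -0.0, -0.0]
contact_force: [0.2, 0.3, -0.1]
opening: 0.0585
```

```bash
python3 - <<'E'
from h import *
go([.4872,-.34,.23],82.1)
E
```

```text
t 15.43 tcp [ 487.3 -313.4   88. ] yaw 82.16 F [ 0.2  0.3 -0.1] open 58.5
  shift mm [ -26.3    3.5 -142. ] turn [-0.01 -0.    0.06]
```

Emit:
jog_arm(steps=[[0,0,-0.03,0,0,0,0.06],[0,0,-0.08,0,0,0,0.06],[-0.01,0.003,-0.13,0,0,0,0.09],[-0.026,0.0035,-0.142,0,0,0,0.09],[-0.026,0.0035,-0.142,0,0,0,0.09],[-0.026,0.0035,-0.142,0,0,0,0.09]])

```text
clock: 16.18
tool_pos: [0.4862, -0.3388, 0.2273]
tool_rot: [0.754, 0.657, -0.0, -0.002]
contact_force: [-0.4, 0.0, 0.0]
opening: 0.0892
```

```bash
python3 - <<'E'
from h import *
im=arm.read_camera("wrist"); crop("pics/w12.png",im,240,130,130,100,5)
im=arm.read_camera("side"); crop("pics/s12.png",im,250,170,170,110,4)
go([.560,-.125,.25],87.5)
E
```

```text
t 16.27 tcp [ 486.3 -338.7  227.4] yaw 82.16 F [-1.1  0.3 -0.6] open 89.6
  shift mm [221.8  43.8 -22.2] turn [-0.19 -0.15 -5.34]
```

View pics/w12.png

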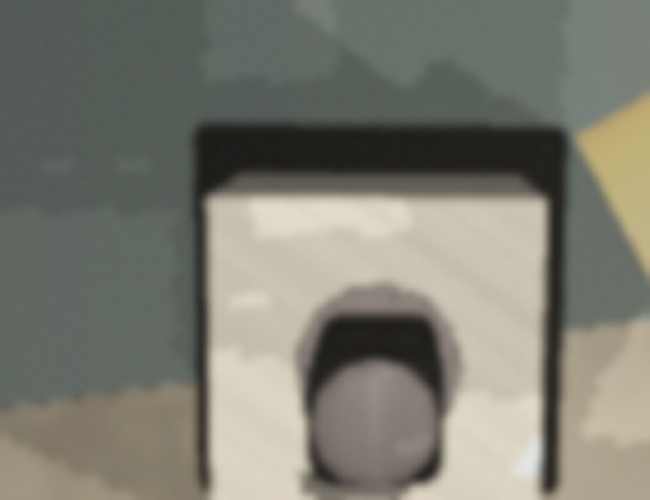

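View pics/s12.png

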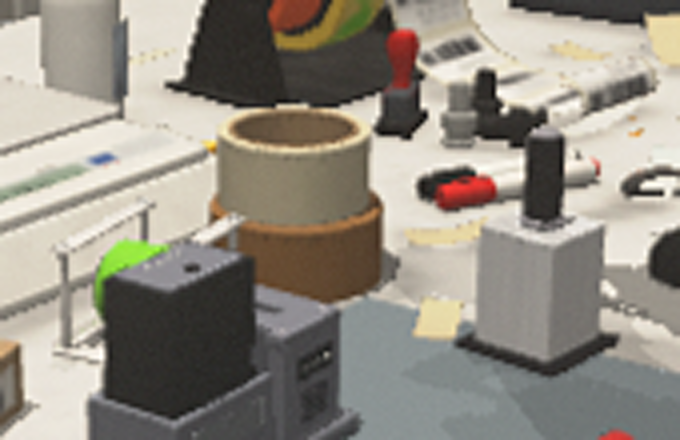

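Emit:
jog_arm(steps=[[0.055,0.011,-0.022,0,0,-1.3,0.09],[0.11,0.022,-0.022,0,0,-2.6,0.09],[0.165,0.033,-0.022,0,0,-4,0.09],[0.21,0.042,-0.022,0,0,-5.3,0.09],[0.222,0.0438,-0.022,0,0,-5.3,0.09],[0.222,0.0438,-0.022,0,0,-5.3,0.09],[0.222,0.0438,-0.022,0,0,-5.3,0.09]])

```text
clock: 17.15
tool_pos: [0.5605, -0.1268, 0.2516]
tool_rot: [0.723, 0.691, -0.0, -0.0]
contact_force: [0.6, 0.5, 0.6]
opening: 0.09
```

```bash
python3 - <<'E'
from h import *
import pickle
go([.560,-.125,.25],87.5)
c=arm.get_calibration("wrist"); im=arm.read_camera("wrist"); pickle.dump(c,open("w13.pkl","wb"))
cv2.imwrite("pics/w13.png",im)
E
```

```text
t 17.15 tcp [ 560.5 -126.8  251.6] yaw 87.38 F [0.6 0.5 0.6] open 90.0
  shift mm [ 1.8 -0.5  1.6] turn [-0.05  0.02 -0.12]
```

View pics/w13.png

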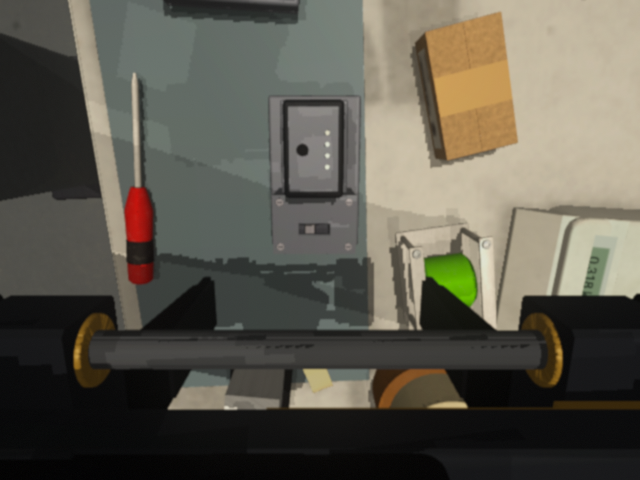

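```bash
python3 - <<'E'
from h import *
import pickle
c=pickle.load(open("w13.pkl","rb")); im=cv2.imread("pics/w13.png")
P=[(ray(p,.115,c)*1000).round(1) for p in [(283,100),(346,100),(345,197),(284,197)]]
print(P,np.mean(P,0))
go([.560,-.064,.087],87.5)
crop("pics/w13a.png",im,260,85,110,170,4)
E
```

```text
[array([542.4, -28.4, 115. ]), array([586.6, -30.4, 115. ]), array([583.9, -98.7, 115. ]), array([538.6, -96.6, 115. ])] [562.875 -63.525 115.   ]
t 17.2 tcp [ 560.5 -127.   251.8] yaw 87.35 F [ 0.8 -0.5  0.5] open 89.8
  shift mm [ 62.9  -3.3 164.7] turn [-0.03  0.01 -0.15]
```

View pics/w13a.png

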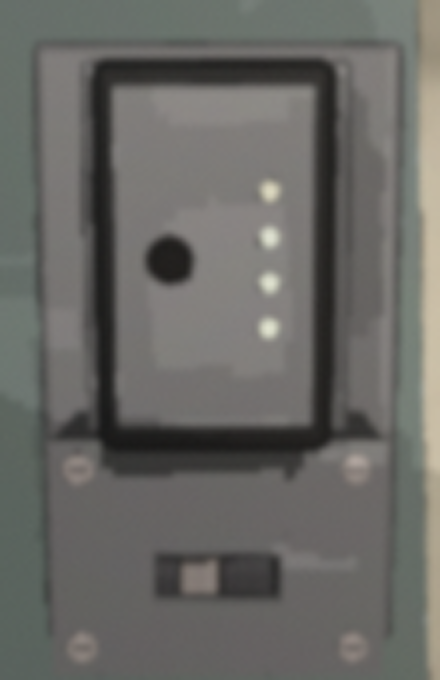

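```bash
python3 - <<'E'
from h import *
go([.561,-.063,.080],87.5)
E
```

```text
t 17.2 tcp [ 560.5 -127.   251.8] yaw 87.35 F [ 0.8 -0.5  0.5] open 89.8
  shift mm [ 64.   -2.4 171.7] turn [-0.03  0.01 -0.15]
```

Emit:
jog_arm(steps=[[0.05,-0.0024,0.02,0,0,-0.1,0.09],[0.064,-0.0024,0.06,0,0,-0.1,0.09],[0.064,-0.0024,0.1,0,0,-0.1,0.09],[0.064,-0.0024,0.14,0,0,-0.1,0.09],[0.064,-0.0024,0.165,0,0,-0.1,0.09],[0.064,-0.0024,0.1715,0,0,-0.1,0.09],[0.064,-0.0024,0.1715,0,0,-0.1,0.09]])

```text
clock: 18.08
tool_pos: [0.5615, -0.0625, 0.0809]
tool_rot: [0.722, 0.691, 0.0, 0.0]
contact_force: [-0.1, -0.1, 0.2]
opening: 0.0901
```

Emit:
jog_arm(steps=[[0,0,0,0,0,0,0.03],[0,0,0,0,0,0,0.03],[0,0,0,0,0,0,0.03],[0,0,0,0,0,0,0.03],[0,0,0,0,0,0,0.03],[0,0,0,0,0,0,0.03]])

```text
clock: 18.82
tool_pos: [0.5608, -0.0616, 0.0806]
tool_rot: [0.722, 0.692, -0.0, -0.001]
contact_force: [-2.6, 0.7, 2.8]
opening: 0.0444
```

Emit:
jog_arm(steps=[[0,0,0,0,0,0,0.03],[0,0,-0.005,0,0,0,0.03],[0,0,-0.02,0,0,0,0.03],[0,0,-0.04,0,0,0,0.03],[0,0,-0.065,0,0,0,0.03],[0,0,-0.09,0,0,0,0.03],[0,0,-0.1,0,0,0,0.03],[0,0,-0.1,0,0,0,0.03],[0,0,-0.1,0,0,0,0.03]])

```text
clock: 19.95
tool_pos: [0.5608, -0.0615, 0.1798]
tool_rot: [0.722, 0.692, -0.0, -0.001]
contact_force: [-0.2, -0.2, -2.0]
opening: 0.044
```

```bash
python3 - <<'E'
from h import *
im=arm.read_camera("side"); cv2.imwrite("pics/s14.png",im)
go([.4978,.115,.18],84)
c=arm.get_calibration("top"); im=cv2.imread("pics/t3.png"); crop("pics/t3c.png",im,150,235,85,80,7)
E
```

```text
t 20.0 tcp [560.7 -61.5 179.4] yaw 87.55 F [-0.5  0.1 -2. ] open 44.0
  shift mm [173.7 -70.3  -0.4] turn [-0.11 -0.02  3.55]
```

View pics/s14.png

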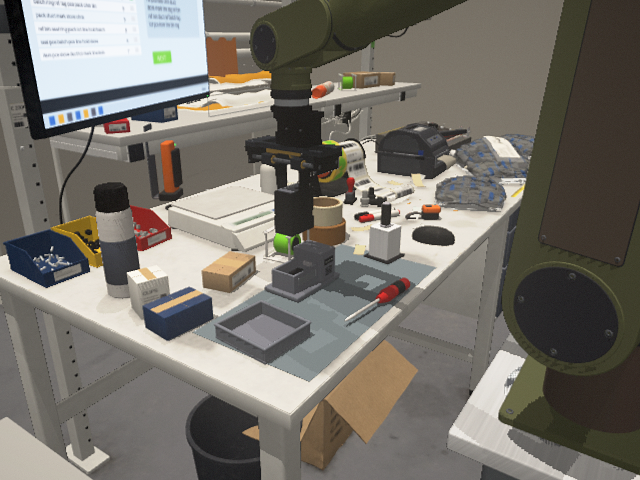

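Emit:
jog_arm(steps=[[0.04,-0.016,0,0,0,0.8,0.03],[0.085,-0.034,0,0,0,1.7,0.03],[0.13,-0.052,0,0,0,2.6,0.03],[0.16,-0.065,0,0,0,3.3,0.03],[0.1737,-0.0703,0,0,0,3.5,0.03],[0.1737,-0.0703,0,0,0,3.5,0.03],[0.1737,-0.0703,0,0,0,3.5,0.03]])

```text
clock: 20.88
tool_pos: [0.4989, 0.114, 0.1804]
tool_rot: [0.743, 0.669, -0.0, 0.0]
contact_force: [0.3, 0.4, -1.7]
opening: 0.0435
```

```bash
python3 - <<'E'
from h import *
import pickle
go([.4978,.117,.18],84)
c=arm.get_calibration("wrist"); im=arm.read_camera("wrist"); pickle.dump(c,open("w15.pkl","wb"))
cv2.imwrite("pics/w15.png",im)
E
```

```text
t 20.88 tcp [498.9 114.  180.4] yaw 84.01 F [ 0.3  0.4 -1.7] open 43.5
  shift mm [ 2.9 -1.4  0.4] turn [-0.01  0.03  0.01]
```

View pics/w15.png

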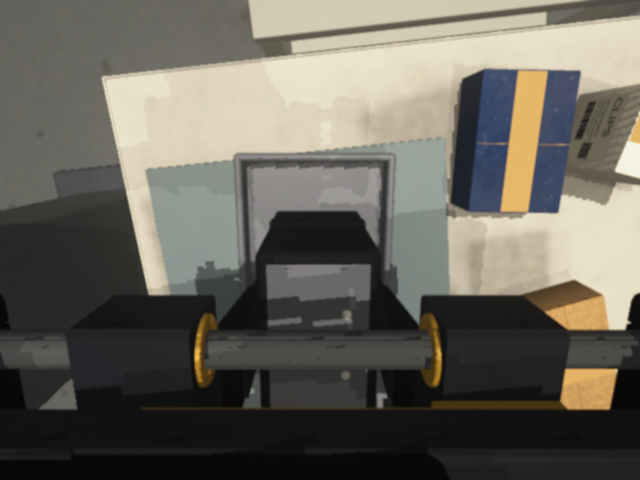

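```bash
python3 - <<'E'
from h import *
import pickle
c=pickle.load(open("w15.pkl","rb"))
a,b=[ray(p,.028,c)*1000 for p in [(236,155),(394,155)]]
print(a,b,np.linalg.norm(b-a),np.degrees(np.arctan2((b-a)[1],(b-a)[0])))
u=(b-a)/np.linalg.norm(b-a); v=np.array([-u[1],u[0],0]); print("ctr",(a+b)/2-55*v)
E
```

```text
[444.99970304 179.24225123  28.        ] [564.79706932 166.6723432   28.        ] 120.4550188053605 -5.989922716459584
ctr [499.1589413  118.25758266  28.        ]
```

Emit:
jog_arm(steps=[[0.0045,-0.0013,0.03,0,0,0,0.03],[0.0045,-0.0013,0.06,0,0,0,0.03],[0.0045,-0.0013,0.09,0,0,0,0.03],[0.0045,-0.0013,0.112,0,0,0,0.03],[0.0045,-0.0013,0.12,0,0,0,0.03],[0.0045,-0.0013,0.122,0,0,0,0.03],[0.0045,-0.0013,0.122,0,0,0,0.03]])

```text
clock: 21.8
tool_pos: [0.4986, 0.1194, 0.0595]
tool_rot: [0.743, 0.669, 0.001, 0.0]
contact_force: [-0.1, 0.1, -1.8]
opening: 0.0442
```

Emit:
jog_arm(steps=[[0,0,0.001,0,0,0,0.03],[0,0,0.002,0,0,0,0.03],[0,0,0.002,0,0,0,0.03]])

```text
clock: 22.18
tool_pos: [0.4977, 0.1195, 0.0567]
tool_rot: [0.743, 0.67, 0.0, 0.0]
contact_force: [-0.7, -1.2, -1.6]
opening: 0.0441
```

Emit:
jog_arm(steps=[[0,0,0.0008,0,0,0,0.03],[0,0,0.0012,0,0,0,0.03],[0,0,0.0012,0,0,0,0.03]])

```text
clock: 22.55
tool_pos: [0.4976, 0.1195, 0.0553]
tool_rot: [0.743, 0.67, -0.0, -0.0]
contact_force: [-0.4, 0.1, -1.5]
opening: 0.0434
```

Emit:
jog_arm(steps=[[0,0,0.0008,0,0,0,0.03],[0,0,0.0012,0,0,0,0.03],[0,0,0.0012,0,0,0,0.03]])

```text
clock: 22.92
tool_pos: [0.4978, 0.1195, 0.0549]
tool_rot: [0.743, 0.669, -0.0, -0.0]
contact_force: [-3.7, -0.7, 5.9]
opening: 0.0438
```

Emit:
jog_arm(steps=[[0,0,0.0005,0,0,0,0.03],[0,0,0.0008,0,0,0,0.03]])

```text
clock: 23.18
tool_pos: [0.4978, 0.1195, 0.0549]
tool_rot: [0.743, 0.67, -0.0, -0.0]
contact_force: [-7.0, -0.8, 11.4]
opening: 0.0438
```

Pack is on the floor of the tray. Release and retreat upward.

Emit:
jog_arm(steps=[[0,0,-0.001,0,0,0,0.03],[0,0,-0.001,0,0,0,0.08],[0,0,-0.001,0,0,0,0.08],[0,0,-0.001,0,0,0,0.08],[0,0,-0.001,0,0,0,0.08],[0,0,-0.03,0,0,0,0.08],[0,0,-0.07,0,0,0,0.08],[0,0,-0.12,0,0,0,0.08],[0,0,-0.16,0,0,0,0.08],[0,0,-0.16,0,0,0,0.08]])

```text
clock: 24.42
tool_pos: [0.5001, 0.1198, 0.218]
tool_rot: [0.743, 0.669, 0.004, 0.002]
contact_force: [0.3, -0.3, -0.5]
opening: 0.0798
```

```bash
python3 - <<'E'
from h import *
go([.4978,.12,.2],84)
im=arm.read_camera("side"); cv2.imwrite("pics/s16.png",im)
im=arm.read_camera("wrist"); cv2.imwrite("pics/w16.png",im)
im=arm.read_camera("top"); cv2.imwrite("pics/t16.png",im)
E
```

```text
t 24.43 tcp [500.1 119.8 218. ] yaw 84.06 F [ 0.3 -0.3 -0.5] open 79.8
  shift mm [-0.1 -2.5 18. ] turn [ 0.47 -0.11  0.06]
```

View pics/s16.png

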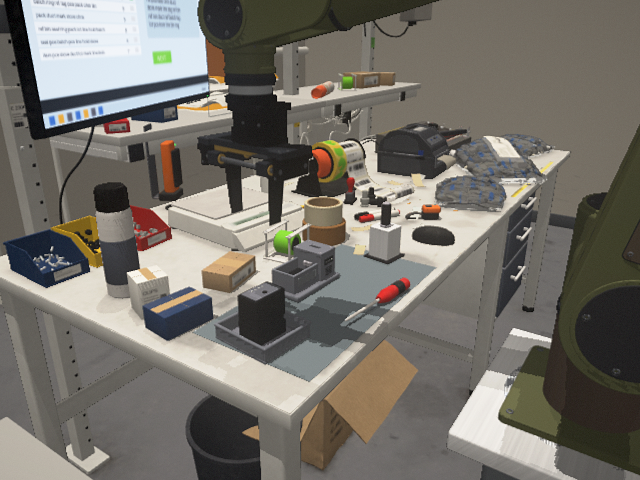

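View pics/w16.png

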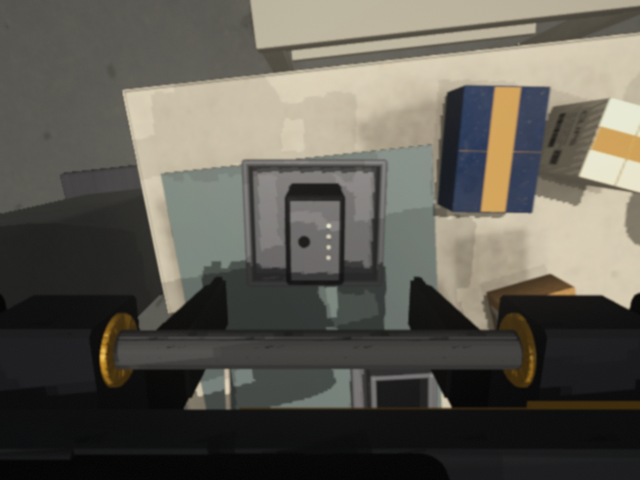

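View pics/t16.png

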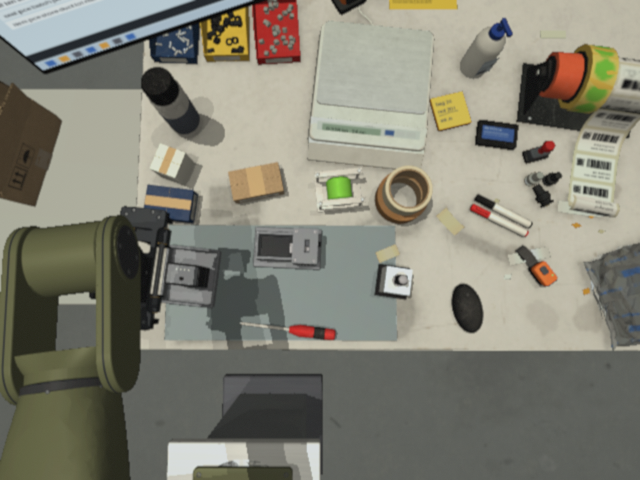

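Emit:
jog_arm(steps=[[0,0,0,0,0,0,0.08],[0,0,0,0,0,0,0.08]])

```text
clock: 24.82
tool_pos: [0.497, 0.1194, 0.2119]
tool_rot: [0.743, 0.669, -0.001, -0.001]
contact_force: [-0.1, 0.1, 0.6]
opening: 0.0801
```

```bash
python3 - <<'E'
from h import *
print(arm.job_done())
E
```

```text
the job is handed in; nothing more can be done
None
```

The job is done and handed in at about 25 s.

- **Latch:** I took the pin from its stand and lowered it through the slot, about 4 mm off the slot's middle, where I could see a light patch that looked like the tab. The tip went past the ledge level without touching. It met the tab about 20 mm below the roof. Pressing showed at most about 8 N, read at the end of each move, and the battery popped up after roughly 6–7 mm of pin travel.
- **Feeling for the opening:** Because the pin dropped into the opening at the first spot, I did not feel along the slot further.
- **Pin:** I lowered it back into its stand until the collar touched at the original height. The side and wrist pictures taken afterwards show it fully home.
- **Battery:** I lifted it out and set it down in the tray, which pushed back with about 11 N at the end.
- **Last checks:** The final pictures show the battery upright in the tray, the cradle empty, the pin in its stand and the other items where they were. The gripper is open, clear and touching nothing.
- **Disagreement:** The top camera was about 3–5 mm off the arm along y. I went by the wrist camera and contact forces instead.

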